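# Load a watch-case carrier and hold it inside the laser box

## Robot

A 7-joint arm with a two-finger parallel gripper is mounted at the origin on the work surface. World frame = base frame: x ahead of the robot, y to its left, z up, the work surface at z = 0. Lengths are in m, angles in rad, forces in N, time in s.
With the tool pointing down it reaches from about 0.425 to 0.875 m from the base axis. Payload 8.4 kg.
Tool frame: the origin (TCP) lies between the finger pads, 19 mm behind the fingertips; this is the grasp point; z points along the fingers, y is the line along which they close (so a half turn about z gives the same grasp; the last joint's range is limited). The gripper opens to 87 mm and grips with 3 to 60 N. Pads are 19 mm wide; open, the fingers measure 117 mm over their backs; the gripper's body (75 mm by 190 mm) begins 51 mm behind the grasp point.
Start: joints at [1.199, 0.333, 0.04, 1.465, -0.013, 1.343, -0.059], TCP at [0.175, -0.626, 0.241] pointing down, gripper open.
Joint ranges: [-2.58, 2.58], [-0.38, 2.09], [-1.3, 1.39], [0.25, 2.4], [-1.5, 4.64], [0.08, 2.09], [-2.65, 2.65]. Speed limits (rad/s): [2.22, 2.22, 2.79, 2.79, 3.14, 3.14, 3.14].

## Interface

Orientations are given as a 3x3 rotation matrix whose columns are the frame's x, y, z axes.
In Python, from bench import * gives the robot as it stands.
- The arm moves only by the shell command python3 -m creep 'ROWS'. ROWS is text: rows parted by semicolons, each of 7 numbers parted by spaces: the shift along the tool's x, y, z in m, then the turn, a rotation vector about the tool's x, y, z in rad, then the closure in counts, from 0 (fully open) to 255 (shut). A call has 1 to 12 rows; each row shifts and turns the commanded pose from where the row before left it, along the tool's axes as they then stand; what a row does not reach is not made up. A row lasts 1/12 s, in which the tool goes at most 41.7 mm and 7.16 degrees, less where a joint would pass 70% of its speed; a pose out of reach is approached as far as the arm can. A call is refused whole if a number of a shift passes 0.0417 or a number of a turn 0.125, either way. A call with a gripper value outside its range is refused whole. The fingers move at their own pace and stop on an object; the grip force is fixed at half the most. Time passes only in rows, so rows that do not move let the fingers close. It gives the time, the measured TCP pose, the force, the opening and the grip force at its end, in the units of the state.
- sense(): the state, without advancing time (a new reading comes with each control period).
- snapshot(name): name is "side" or "top"; returns a dict with "frame" (400x640x3 uint8, red, green, blue), "fx", "fy", "cx", "cy" (pixels), "distortion" ([k1, k2, p1, p2, k3] as OpenCV has them; the pictures are not rectified), "world_to_cam" (4x4, takes a point from world to camera coordinates). Camera axes: x right, y up, looking along -z (the intrinsics and any distortion apply to the point x, -y, -z); pixel columns grow to the right and rows downward; lengths in m; the calibration is good to about 2 mm. A picture is of the moment at which its call begins. There is no depth.
- finish_job(): hands the job in; it is judged then, once.
The state is a dict: "clock": time; "qpos": joint angles; "joint_vel": joint speeds; "effort": joint torques, N m; "tool_pos": TCP position; "eef_rot": TCP orientation; "wrist_force": force on the tool from outside, world axes, zero at the start; "ft_torque": the same for the moment, N m; "finger_gap": opening from 0.0 (shut) to 1.0 (fully open); "finger_force": force on a finger pad.
Only numpy, scipy, OpenCV 4.12 (cv2) and the standard library are available. Lean on these libraries where they do the work, as an engineer would, in place of code of your own. Each camera call takes 0.05 s, during which the arm holds its last target. There are 200 camera calls.

## Task

The watch-case body already sits in the pocket of the metal carrier: lay the spacer ring flat on it and let go, then the top disc (raised centre upwards) on the spacer and let go, each square between the four posts. Then take the carrier by its upright blade, lower it level through the hatch slot in the top of the laser box until the whole stack and its posts are under the guard plate, and hold it there, hanging clear of the box and its floor: the program finishes while the gripper is still holding it. Leave the other things on the bench alone.

Things in the scene. Friction and masses are not known exactly. Their poses are not given: they have to be found in the camera images.
- welder: Laser tacking box fixed to the bench: grey, 240 (x) x 260 (y) x 140 mm high, dark steel guard plate on top, glass wall at +x; joined to its +y side an optics housing 150 (x) x 71 (y) x 165 mm high with a 30 mm tube on top. Origin: centre of the box's underside, on the bench; turned about z up to 0.25 rad. Hollow; its inner floor is 8 mm above the bench.
- slot (a point): Centre of the hatch slot at the guard plate's upper face (140 mm above the bench), over the box's centre; axes as welder. The slot, 118 mm long (x), 58 mm wide (y), goes through the 6 mm plate; bright lips round it slope outward at 45 degrees and rise 5 mm above the plate to lead parts in. The carrier fits either way round, long side along x.
- carrier: Loose aluminium carrier, about 0.2 kg, 112 mm long (x), 56 wide (y), on the bench. Origin: on its underside, middle of length and width. Base plate 8 mm thick: square nose 56 x 56 mm centred at x = +28 mm (holds the pocket), then a neck 30 mm wide. At x = -44 mm stands the grip blade, 20 (x) x 10 (y) mm, its top 120 mm above the underside.
- pocket (a point): Centre of the pocket floor, 8 mm above the carrier's underside at x = +28 mm; axes as carrier. Four round posts, 6 mm thick, at x and y = +-18.8 mm, 32 mm high (last 6 mm tapered), guide 44 mm round parts with 1.6 mm play each side. Load with fingers closing along the carrier's y: 31 mm gaps between posts, and the gripper's body clears the blade, 72 mm away.
- blade_top (a point): Centre of the top of the carrier's grip blade. Hold the carrier by closing the fingers across the blade along the carrier's y, near its top (TCP 106 mm above the carrier's underside suits), firmly, about 50 N, as the stack is to one side. Held so, the fingertips stay above the guard plate at the end.
- case_body: Watch-case body, loose in the pocket: steel disc of 44 mm diameter, 12 mm high, with a dark round face. Origin: centre of its underside, on the pocket floor.
- spacer: Spacer: plain steel ring, 44 mm outside, 30 mm hole, 8 mm high, lying on the bench. Origin: centre of its underside. Belongs on the case body, underside 12 mm above the pocket floor. Grasp it across its outside.
- top_disc: Top disc: steel disc of 44 mm diameter, 8 mm high, with a raised centre of 24 mm diameter and 3 mm more (11 mm in all), lying on the bench raised side up. Origin: centre of its underside. Belongs on the spacer, underside 20 mm above the pocket floor. Grasp it across its 44 mm edge.
- loupe: Bystander: black stepped eye loupe, 34 mm diameter, 34 mm high, upright. Origin: centre of its underside. It stands in one of the three places that it, the spacer and the top disc share.
- file: Bystander: flat file with a wooden handle, 220 mm long, 17 mm high. Origin: on its underside, 115 mm from the handle's end.
- pliers: Bystander: pliers lying flat, 135 mm long, 11 mm high. Origin: on the underside near the pivot.
- stone_dish: Bystander: round steel dish of stones, 80 mm diameter, 26 mm high. Origin: centre of its underside.
- bench_pin: Bystander: stepped wooden block 110 x 60 x 34 mm. Origin: centre of its underside.
- tweezers: Bystander: steel tweezers lying flat, 155 mm long, 6 mm high. Origin: on the underside, 60 mm from the blunt end.
Things that resemble listed ones, but are neither listed nor needed, are in the scene too. Leave any brown or pink look-alike of the spacer alone.

How it is judged:
On the way, in this order (a step that is already met when the one before it is completed fails the run):
1. the spacer lies square on the case body in the pocket, released (horizontal distance between each of case_body, spacer and pocket below 0.004 m and z of case_body in the frame of pocket between -0.0025 and 0.0025 m and angle between the z axis of each of case_body, spacer and the z axis of carrier, either way round below 0.1 rad and z of spacer in the frame of pocket between 0.0095 and 0.0145 m and contact force between the fingers and spacer below 0.2 N), for 0.2 s.
2. the top disc lies square on the spacer in the pocket, released (horizontal distance between each of case_body, spacer, top_disc and pocket below 0.004 m and z of case_body in the frame of pocket between -0.0025 and 0.0025 m and angle between the z axis of each of case_body, spacer, top_disc and the z axis of carrier, either way round below 0.1 rad and z of spacer in the frame of pocket between 0.0095 and 0.0145 m and angle between top_disc's own z axis and vertical below 0.2 rad and z of top_disc in the frame of pocket between 0.0175 and 0.0225 m and contact force between the fingers and top_disc below 0.2 N), for 0.2 s.
At the end, for the whole second after the job is handed in: Carrier hangs in the fingers, still, level to 0.12 rad, not touching the box (<0.5 N), underside 46 mm or more below the guard plate top, over 12 mm above bench level, within 20 mm of the slot centre in x and y; body, spacer, disc in the pocket: 4 mm sideways, 2.5 mm in height, flat to 0.1 rad (horizontal distance between each of case_body, spacer, top_disc and pocket below 0.004 m and z of case_body in the frame of pocket between -0.0025 and 0.0025 m and angle between the z axis of each of case_body, spacer, top_disc and the z axis of carrier, either way round below 0.1 rad and z of spacer in the frame of pocket between 0.0095 and 0.0145 m and angle between top_disc's own z axis and vertical below 0.2 rad and z of top_disc in the frame of pocket between 0.0175 and 0.0225 m and z of carrier in the frame of slot below -0.046 m and height (world z) of carrier above 0.012 m and x of carrier in the frame of slot between -0.02 and 0.02 m and y of carrier in the frame of slot between -0.02 and 0.02 m and angle between carrier's own z axis and vertical below 0.12 rad and linear speed of carrier below 0.02 m/s and contact force between the fingers and carrier above 1 N and contact force between carrier and welder below 0.5 N); the arm keeps its last pose, push and grip.
It fails at once if a bystander (loupe, file, pliers, stone dish, bench pin, tweezers) is pushed more than 20 mm (distance of any of loupe, file, pliers, stone_dish, bench_pin, tweezers from where it was at the start of the episode above 0.02 m).
It also fails if it takes over 64 s, if anything falls off the work surface, if the arm or the gripper's body presses on something with over 40 N, if the wrist force passes 120 N, or if a joint passes its speed limit or range.

## Working session

There is one attempt and no reset: what is moved stays moved. The work goes in short steps, Python scripts to look and compute and a shell command to move; the robot and the scene stay as the last step left them, time stands still between calls to the robot, and variables do not carry over. Pictures are saved under pics/ and viewed, at most 10 in all, crops included, and the job is handed in when it is done.

```bash
ls; mkdir -p pics
cat > h.py <<'E'
from bench import *
import numpy as np, cv2
def cam(n):
    s=snapshot(n); K=np.array([[s['fx'],0,s['cx']],[0,s['fy'],s['cy']],[0,0,1.]])
    return s['frame'],K,np.array(s['distortion'],float),np.array(s['world_to_cam'])
def ray(c,uv,z):
    f,K,D,T=c
    p=cv2.undistortPoints(np.array(uv,float).reshape(-1,1,2),K,D).reshape(-1,2)
    d=np.c_[p[:,0],-p[:,1],-np.ones(len(p))]@T[:3,:3]
    o=-T[:3,:3].T@T[:3,3]
    return o+d*((z-o[2])/d[:,2])[:,None]
def proj(c,P):
    f,K,D,T=c; P=np.atleast_2d(P)
    q=P@T[:3,:3].T+T[:3,3]; q=q*[1,-1,-1]
    return cv2.projectPoints(q,np.zeros(3),np.zeros(3),K,D)[0].reshape(-1,2)
def save(n,img): cv2.imwrite('pics/'+n+'.png',img[:,:,::-1])
E
python3 - <<'E'
from h import *
s=sense(); print(s['clock'],s['tool_pos'],np.round(s['eef_rot'],3))
for n in('top','side'):
    c=cam(n); np.save(n+'0.npy',c[0]); save(n+'0',c[0]); print(n,np.round(c[1],1),c[2],np.round(c[3],3))
E
```

```text
pics
0.0 [ 0.17497873 -0.62553694  0.24036579] [[ 0.963  0.269 -0.001]
 [ 0.269 -0.963  0.002]
 [-0.    -0.002 -1.   ]]
top [[502.6   0.  319.1]
 [  0.  502.6 199.1]
 [  0.    0.    1. ]] [-0.12657853  0.          0.          0.          0.        ] [[ 0.028 -1.    -0.013 -0.093]
 [ 0.998  0.027  0.057 -0.569]
 [-0.057 -0.014  0.998 -1.56 ]
 [ 0.     0.     0.     1.   ]]
side [[432.    0.  323.7]
 [  0.  432.  196.7]
 [  0.    0.    1. ]] [-0.06822242  0.          0.          0.          0.        ] [[ 0.989 -0.144  0.014 -0.593]
 [ 0.088  0.675  0.732 -0.066]
 [-0.115 -0.723  0.681 -1.071]
 [ 0.     0.     0.     1.   ]]
```

View pics/top0.png

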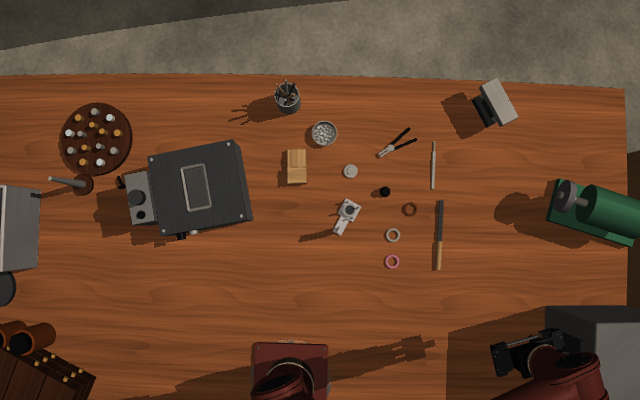

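View pics/side0.png

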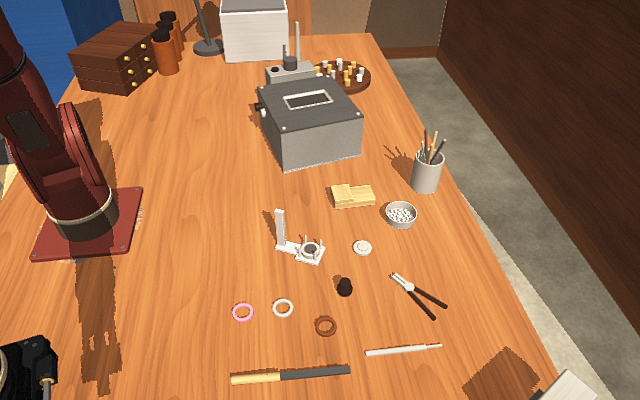

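Top view: steel ring (392,235) is the spacer. The pink (392,261) and brown (410,209) rings are look-alikes and the loupe is at (384,191). Top disc (350,171), carrier nose (348,209) with its blade toward (338,230), slot (196,187). The only other round steel thing is the dish (323,133), which is too big. Next is a close crop to check.

```bash
cat > m0.py <<'E'
from h import *
def crop(f,x,y,w,h,k): return cv2.resize(f[y:y+h,x:x+w],None,fx=k,fy=k,interpolation=cv2.INTER_CUBIC)
t=cam('top'); s=cam('side')
a=crop(t[0],325,160,80,120,5); b=crop(s[0],230,200,160,120,2.5)
b=cv2.copyMakeBorder(b,0,600-b.shape[0],0,0,cv2.BORDER_CONSTANT)
b[300:600,:]=crop(t[0],120,130,160,120,2.5)
save('crop1',np.hstack([a,b]))
def blobs(c,mn,z):
    f=c[0]; h=cv2.cvtColor(f,cv2.COLOR_RGB2HSV)
    m=((h[...,1]<75)&(h[...,2]>100)).astype(np.uint8)
    n,l,st,ce=cv2.connectedComponentsWithStats(m)
    for i in range(1,n):
        x,y,w,hh,A=st[i]
        if A>40 and 90<y<330 and 100<x<470:
            cs=cv2.findContours((l==i).astype(np.uint8),cv2.RETR_EXTERNAL,cv2.CHAIN_APPROX_NONE)[0][0]
            mm=cv2.moments(cs); u=(mm['m10']/max(mm['m00'],1),mm['m01']/max(mm['m00'],1))
            print(np.round(u,1),w,hh,A,np.round(ray(c,u,z)[0],4))
blobs(t,0,.008);print();blobs(s,0,.008)
E
python3 m0.py
```

```text
[109.7 117. ] 9 7 48 [0.8229 0.6181 0.008 ]
[321.  134.5] 24 24 276 [ 0.7772 -0.0774  0.008 ]
[433.1 168.5] 4 48 105 [ 0.6783 -0.4361  0.008 ]
[386.5 150. ] 16 12 73 [ 0.7329 -0.2864  0.008 ]
[187.7 190.7] 31 47 177 [0.5869 0.3431 0.008 ]
[350.1 170.8] 14 13 142 [ 0.6635 -0.1724  0.008 ]
[140.  197.6] 29 53 647 [0.5608 0.4994 0.008 ]
[346.4 215.3] 28 36 386 [ 0.5227 -0.164   0.008 ]
[392.6 234.5] 14 14 73 [ 0.466  -0.3109  0.008 ]

[262.9 112.3] 6 10 47 [0.4585 0.4476 0.008 ]
[400.6 214.2] 31 28 695 [ 0.7853 -0.0801  0.008 ]
[296.7 243.8] 51 58 1054 [ 0.5135 -0.1433  0.008 ]
[362.  247.8] 19 16 228 [ 0.6645 -0.176   0.008 ]
[402.9 282.6] 23 19 196 [ 0.7331 -0.2861  0.008 ]
[282.4 307.7] 21 19 191 [ 0.4666 -0.3137  0.008 ]
[242.3 311.7] 21 18 117 [ 0.3839 -0.3124  0.008 ]
```

View pics/crop1.png

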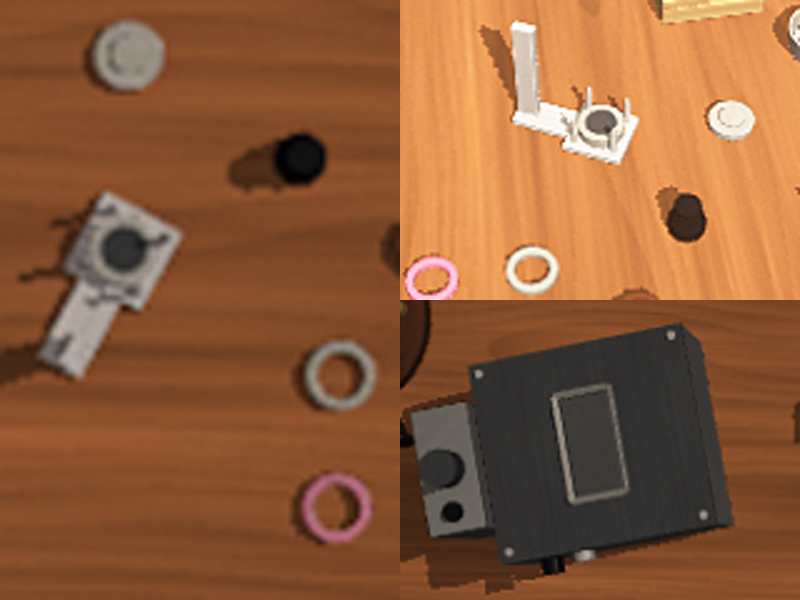

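The crop confirms the choice: plain steel ring at (392,235), disc with raised centre at (350,171), carrier with dark case face at (349.6,210) and blade at the lower-left. The slot lips show as a bright rectangle at (196,187). Next I compute the geometry.

```bash
cat > m1.py <<'E'
from h import *
t=cam('top'); s=cam('side')
def face(c,x,y,r=9,lo=40):
    g=cv2.cvtColor(c[0],cv2.COLOR_RGB2HSV); m=np.zeros(g.shape[:2],np.uint8)
    m[(g[...,2]<120)&(g[...,1]<75)]=1
    q=np.zeros_like(m); cv2.circle(q,(x,y),r,1,-1); m&=q
    n,l,st,ce=cv2.connectedComponentsWithStats(m); i=1+st[1:,4].argmax(); return ce[i],st[i]
for c,x,y in((t,350,210),(s,310,250)):
    u,st=face(c,x,y); print('face',u,st,ray(c,u,.020)[0])
# nose/tail corners in top at z=.008
P=ray(t,[(346.4,198),(361.6,207),(353,222),(338,213.6),(333,231.4),(340.6,235.6)],.008)
print(np.round(P,4)); nose=P[:4].mean(0); tail=P[4:].mean(0); front=P[:2].mean(0)
print('nose',nose,'yaw',np.arctan2(*(nose-tail)[1::-1]),np.linalg.norm(front-tail), np.linalg.norm(nose-tail))
print('blade top side',ray(s,[(278.8,209.6)],.12))
# slot
h=cv2.cvtColor(t[0],cv2.COLOR_RGB2HSV); m=((h[...,2]>85)).astype(np.uint8); m[:,:170]=0;m[:160]=0;m[215:]=0;m[:,218:]=0
n,l,st,ce=cv2.connectedComponentsWithStats(m);i=1+st[1:,4].argmax();print(st[i])
pts=np.argwhere(l==i)[:,::-1]
W=ray(t,pts,.143)[:,:2]; r=cv2.minAreaRect((W*1000).astype(np.float32)); print('slot top',r)
v,u=np.where(((cv2.cvtColor(s[0],cv2.COLOR_RGB2HSV)[...,2]>120)));k=(u>282)&(u<336)&(v>86)&(v<112)
print(k.sum()); W=ray(s,np.c_[u[k],v[k]],.143)[:,:2]; print('slot side',cv2.minAreaRect((W*1000).astype(np.float32)))
# plate corner screws in top at z=.14 : from crop
Q=ray(t,[(120+78/2.5,130+74/2.5),(120+270/2.5,130+35/2.5),(120+303/2.5,130+215/2.5),(120+108/2.5,130+252/2.5)],.141); print('screws',np.round(Q,4),Q.mean(0))
e=Q[1]-Q[0]; print('x yaw', np.arctan2(-e[0],e[1])+np.pi if 0 else np.arctan2(*( (Q[0]-Q[3])[1::-1])),np.arctan2(*((Q[1]-Q[2])[1::-1])))
E
python3 m1.py
```

```text
face [349.84337349 209.38554217] [345 205  14  10  83] [ 0.54108132 -0.17392487  0.02      ]
face [309.90196078 248.37254902] [305 245  11   8  51] [ 0.54172642 -0.17163902  0.02      ]
[[ 0.5771 -0.1628  0.008 ]
 [ 0.55   -0.2113  0.008 ]
 [ 0.5022 -0.1854  0.008 ]
 [ 0.5273 -0.1376  0.008 ]
 [ 0.471  -0.1234  0.008 ]
 [ 0.4585 -0.1475  0.008 ]]
nose [ 0.53914707 -0.17426966  0.008     ] yaw -0.48087524815856647 0.11149264628505576 0.0839298265582527
blade top side [[ 0.4782   -0.137045  0.12    ]]
[180 164  31  48 277]
slot top ((589.74951171875, 282.03619384765625), (132.1461639404297, 73.56282806396484), 12.696647644042969)
358
slot side ((603.49365234375, 288.265380859375), (161.4372100830078, 83.8646011352539), 12.273664474487305)
screws [[0.6674 0.4205 0.141 ]
 [0.7181 0.1921 0.141 ]
 [0.5088 0.1452 0.141 ]
 [0.4588 0.3742 0.141 ]] [0.58823855 0.28301335 0.141     ]
x yaw 0.21822827398995193 0.22062395595895107
```

Checks: the carrier measures 111.5 mm long (112 given) and the blade-to-pocket distance agrees (72 mm). The slot outline is about 132 x 73 mm with lips, yaw 0.22 at (0.589,0.282). The carrier yaw is about -0.49 with the pocket at (0.541,-0.173). First move: turn the tool to the carrier's yaw.

```bash
cat > d.py <<'E'
import sys
from h import *
from scipy.spatial.transform import Rotation as Ro
x,y,z,yaw=map(float,sys.argv[1:5]); s=sense(); R=np.array(s['eef_rot'])
c,n=np.cos(yaw),np.sin(yaw); G=np.array([[c,n,0],[n,-c,0],[0,0,-1.]])
print('t%.2f'%s['clock'],'tcp',np.round(s['tool_pos'],4),'shift',np.round(R.T@(np.array([x,y,z])-s['tool_pos']),4),'turn',np.round(Ro.from_matrix(R.T@G).as_rotvec(),4),'q',np.round(s['qpos'],2),'F',np.round(s['wrist_force'],1),'gap',round(s['finger_gap']*87,1),s['finger_force'])
E
python3 -m creep '0 0 0 0 0 0.095 0;0 0 0 0 0 0.095 0;0 0 0 0 0 0.095 0;0 0 0 0 0 0.095 0;0 0 0 0 0 0.095 0;0 0 0 0 0 0.095 0;0 0 0 0 0 0.095 0;0 0 0 0 0 0.095 0;0 0 0 0 0 0 0'
python3 d.py 0.466 -0.312 0.09 -0.49
```

```text
clock: 1.05
tool_pos: [0.1752, -0.6259, 0.2412]
eef_rot: [[0.882, -0.472, -0.0], [-0.472, -0.882, 0.0], [-0.0, -0.0, -1.0]]
wrist_force: [0.7, -0.3, -0.5]
finger_gap: 1.002
finger_force: 0.0
t1.05 tcp [ 0.1752 -0.6259  0.2412] shift [ 0.1082 -0.414   0.1512] turn [-0.0001  0.0002 -0.0016] q [ 1.12  0.33  0.15  1.47 -0.05  1.34 -0.8 ] F [ 0.7 -0.3 -0.5] gap 87.2 0.0
```

```bash
python3 -m creep '0.009 -0.0345 0.0126 0 0 0 0;0.009 -0.0345 0.0126 0 0 0 0;0.009 -0.0345 0.0126 0 0 0 0;0.009 -0.0345 0.0126 0 0 0 0;0.009 -0.0345 0.0126 0 0 0 0;0.009 -0.0345 0.0126 0 0 0 0;0.009 -0.0345 0.0126 0 0 0 0;0.009 -0.0345 0.0126 0 0 0 0;0.009 -0.0345 0.0126 0 0 0 0;0.009 -0.0345 0.0126 0 0 0 0;0.009 -0.0345 0.0126 0 0 0 0;0.009 -0.0345 0.0126 0 0 0 0' >/dev/null
python3 -m creep '0 0 0 0 0 0 0;0 0 0 0 0 0 0' >/dev/null
python3 d.py 0.466 -0.312 0.021 -0.49
```

```text
t2.22 tcp [ 0.4655 -0.3082  0.0893] shift [0.0023 0.0032 0.0683] turn [-0.0009  0.0014  0.0105] q [ 0.6   0.29 -0.11  1.86  0.04  1.   -1.57] F [-0.  -1.6 -0. ] gap 87.0 0.0
```

```bash
python3 -m creep '0.001 0.0015 0.012 0 0 0.005 0;0.0013 0.0015 0.014 0 0 0.005 0;0 0 0.014 0 0 0 0;0 0 0.014 0 0 0 0;0 0 0.009 0 0 0 0;0 0 0.004 0 0 0 0;0 0 0 0 0 0 0;0 0 0 0 0 0 0' >/dev/null
python3 d.py 0.466 -0.312 0.021 -0.49
```

```text
t2.88 tcp [ 0.4649 -0.3151  0.0233] shift [-0.0005 -0.0032  0.0023] turn [ 0.0001 -0.0003 -0.0078] q [ 0.6   0.38 -0.1   1.9   0.05  0.87 -1.59] F [ 1.3  0.3 -0. ] gap 87.2 0.0
```

```bash
python3 -m creep '0 -0.0015 0.0015 0 0 0 0;0 -0.001 0 0 0 0 80;0 0 0 0 0 0 110;0 0 0 0 0 0 200;0 0 0 0 0 0 200;0 0 0 0 0 0 200;0 0 0 0 0 0 200;0 0 0 0 0 0 200;0 0 0 0 0 0 200;0 0 0 0 0 0 200' >/dev/null
python3 d.py 0.466 -0.312 0.021 -0.49
```

```text
t3.72 tcp [ 0.4661 -0.3122  0.0216] shift [-0.0002 -0.0002  0.0006] turn [-0.      0.0001 -0.0073] q [ 0.6   0.38 -0.1   1.9   0.05  0.87 -1.6 ] F [0.6 0.5 0.5] gap 42.2 30.00026943627745
```

```bash
python3 -m creep '0 0 -0.006 0 0 0 200;0 0 -0.014 0 0 0 200;0 0 -0.018 0 0 0 200;0 0 -0.018 0 0 0 200;0 0 -0.012 0 0 0 200;0 0 -0.006 0 0 0 200;0 0 0 0 0 0 200;0 0 0 0 0 0 200' >/dev/null
python3 d.py 0.541 -0.173 0.095 -0.49
python3 - <<'E'
from h import *
for n in('side','top'):
    c=cam(n); p=proj(c,sense()['tool_pos'])[0]; print(p)
    x,y=p.astype(int); im=c[0][y-40:y+40,x-50:x+50] 
    save('g_'+n,cv2.resize(im,None,fx=4,fy=4,interpolation=2))
a=cv2.imread('pics/g_side.png');b=cv2.imread('pics/g_top.png');cv2.imwrite('pics/g1.png',np.hstack([a,b]))
E
```

```text
t4.38 tcp [ 0.466  -0.3121  0.0953] shift [-0.0005 -0.158   0.0003] turn [-0.      0.0001 -0.0072] q [ 0.6   0.28 -0.11  1.85  0.04  1.01 -1.59] F [-0.1 -0.4 -0.5] gap 42.6 29.99993808567524
[279.43180033 282.34821357]
[396.82127996 235.08709834]
```

View pics/g1.png

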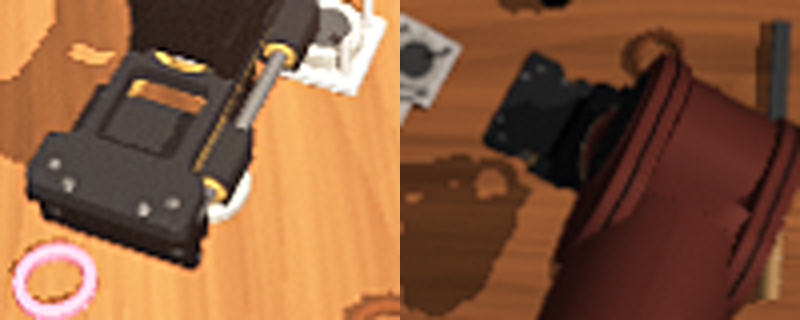

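The side view shows the ring held in the fingers (white arc near (286,293)) and mostly hidden by the gripper. I compare its visible right edge with the expected outline.

```bash
cat > e.py <<'E'
from h import *
import sys
off=float(sys.argv[1]); h=float(sys.argv[2])
c=cam('side'); s=sense(); T=np.array(s['tool_pos']); R=np.array(s['eef_rot'])
a=np.linspace(0,2*np.pi,360); 
q=np.vstack([T+R@np.array([0,0,off])+.022*(np.outer(np.cos(a),R[:,0])+np.outer(np.sin(a),R[:,1]))-np.array([0,0,k]) for k in(0,-h)])
p=proj(c,q); print('expected umax,vmax',p.max(0),'scale px/mm',(p[:360].max(0)-p[:360].min(0))/44)
g=cv2.cvtColor(c[0],cv2.COLOR_RGB2HSV); m=((g[...,1]<70)&(g[...,2]>140)).astype(np.uint8)
x,y=proj(c,T+R@np.array([0,0,off]))[0].astype(int)
w=np.zeros_like(m); w[y-14:y+25,x-16:x+25]=1; m&=w
n,l,st,ce=cv2.connectedComponentsWithStats(m)
print([list(v) for v in st[1:] if v[4]>5])
print(m[y-14:y+25,x-16:x+25].sum(0));
E
python3 e.py 0.0215 0.008
```

```text
expected umax,vmax [291.15442384 298.30184032] scale px/mm [0.50778692 0.42212614]
[[np.int32(280), np.int32(284), np.int32(12), np.int32(14), np.int32(56)]]
[1 2 2 0 0 0 0 0 3 2 0 0 0 0 0 0 0 4 7 5 4 4 4 4 5 7 7 7 2 0 0 0 0 0 0 0 0
 0 0 0 0]
```

The ring is centred within about 1 mm. Next I refine the pocket from the post tops in the first images.

Run:
```python
import numpy as np,cv2
s=np.load('side0.npy')[225:275,285:335]; t=np.load('top0.npy')[190:240,325:375]
r=lambda i:cv2.resize(i,(400,400),interpolation=cv2.INTER_CUBIC)
cv2.imwrite('pics/nose.png',np.hstack([r(s),r(t)])[:,:,::-1])
```

```text
(no output)
```

View pics/nose.png

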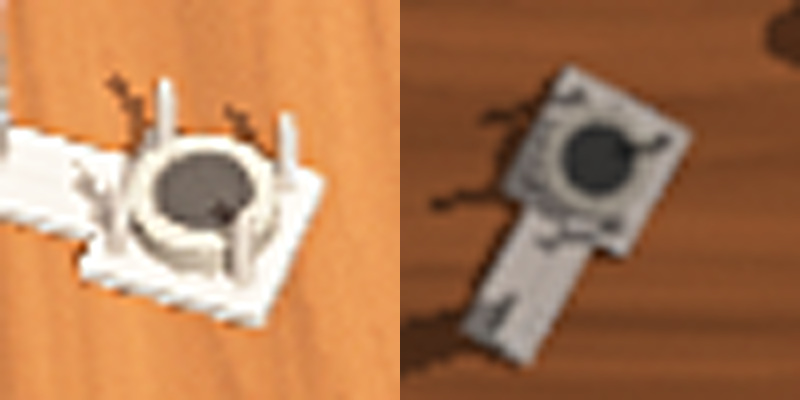

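The side crop shows the dark face centred at (309.9,248.0) and post tops at (305,234.5), (320.5,238.6) and (314.5,250.8). In the top crop the face is at (349.25,209.25) and the nose corners are crisp.

```bash
python3 - <<'E'
from h import *
s=cam('side');t=cam('top')
P=ray(s,[(305,234.5),(320.5,238.6),(314.5,250.8)],.0395);print('posts',np.round(P,4),np.linalg.norm(P[0]-P[1]),np.linalg.norm(P[2]-P[1]),'centre',(P[0]+P[2])/2, 'yaw',np.arctan2(*(P[1]-P[0])[1::-1]),np.arctan2(*(P[1]-P[2])[1::-1])-np.pi/2)
print(ray(s,[(309.9,248)],.02),ray(t,[(349.25,209.25)],.02))
c=np.array([(572,65),(692,130),(628,257),(505,190),(462,328),(530,365)],float); c=(c-[400,0])/8-.5+[325,190]
N=ray(t,c,.008);n=N[:4].mean(0);tl=N[4:].mean(0);print('nose',n,'yaw',np.arctan2(*(n-tl)[1::-1]),np.arctan2(*(N[0]-N[3])[1::-1]),np.arctan2(*(N[1]-N[2])[1::-1]))
c=np.array([(325,180),(262,325)],float)/8-.5+[285,225]; N=ray(s,c,.008);print(N,np.linalg.norm(N[0]-N[1]),'front mid',N.mean(0)-.028*np.array([.88,-.47,0]),np.arctan2(*(N[0]-N[1])[1::-1])-np.pi/2)
E
python3 d.py 0.5410 -0.1735 0.095 -0.5
```

```text
posts [[ 0.5337 -0.145   0.0395]
 [ 0.5676 -0.1622  0.0395]
 [ 0.5492 -0.1964  0.0395]] 0.03800589799647141 0.03881859464317283 centre [ 0.54146598 -0.17068924  0.0395    ] yaw -0.4715598851668056 -0.49243518022845834
[[ 0.54185809 -0.17052568  0.02      ]] [[ 0.54145493 -0.17206275  0.02      ]]
nose [ 0.54096692 -0.17314389  0.008     ] yaw -0.4812296435184791 -0.4661665919552699 -0.4425920981053566
[[ 0.57883762 -0.16211434  0.008     ]
 [ 0.55332331 -0.21277383  0.008     ]] 0.05672180511503548 front mid [ 0.54144047 -0.17428408  0.008     ] -0.4665578677370956
t4.63 tcp [ 0.4657 -0.312   0.0947] shift [ 1.000e-04 -1.576e-01 -3.000e-04] turn [-0.0001  0.0015  0.0028] q [ 0.6   0.28 -0.11  1.85  0.04  1.01 -1.59] F [ 1.2 -0.3 -0.3] gap 42.6 29.999962840229273
```

```bash
python3 -m creep '0 -0.008 0 0 0 0 200;0 -0.018 0 0 0 0 200;0 -0.024 0 0 0 0 200;0 -0.028 0 0 0 0 200;0 -0.028 0 0 0 0 200;0 -0.025 0 0 0 0 200;0 -0.018 0 0 0 0 200;0 -0.01 0 0 0 -0.017 200;0 0 0 0 0 0 200;0 0 0 0 0 0 200;0 0 0 0 0 0 200' >/dev/null
python3 d.py 0.5414 -0.172 0.095 -0.48; python3 e.py 0.0215 0.008
```

```text
t5.55 tcp [ 0.5413 -0.174   0.0954] shift [-0.0008 -0.0018  0.0004] turn [ 0.0008  0.0003 -0.0019] q [ 0.4   0.3  -0.19  1.82  0.07  1.02 -1.88] F [ 0.1 -0.7 -0. ] gap 42.2 29.999832320027053
expected umax,vmax [319.56987964 240.95654726] scale px/mm [0.45138087 0.33501876]
[[np.int32(314), np.int32(231), np.int32(6), np.int32(9), np.int32(29)], [np.int32(293), np.int32(239), np.int32(32), np.int32(19), np.int32(355)]]
[11 12 13 15 14 14 14 14 14 14 16 16 11  9  8  9  8  5  5  5  5 13 15 19
 21 18 16 19 18  9  7  4  0  0  0  0  0  0  0  0  0]
```

```bash
python3 d.py 0.5414 -0.172 0.095 -0.48; python3 -m creep '0 -0.0005 0.006 0 0 0 200;0 -0.0005 0.010 0 0 0 200;0 0 0.008 0 0 0 200;0 0 0.004 0 0 0 200;0 0 0 0 0 0 200;0 0 0 0 0 0 200;0 0 0 0 0 0 200' >/dev/null
for i in 1 2; do python3 -m creep '0 0 0 0 0 0 200' >/dev/null;  python3 d.py 0.5414 -0.172 0.0415 -0.48;done
python3 - <<'E'
from h import *
S=cam('side')
T=np.array([0.5414,-0.172,.05]);x,y=proj(S,T)[0].astype(int)
save('p1',cv2.resize(S[0][y-30:y+30,x-35:x+35],None,fx=8,fy=8,interpolation=2))
print(x-35,y-30)
E
```

```text
t5.60 tcp [ 0.5413 -0.1742  0.0954] shift [-0.0009 -0.002   0.0004] turn [ 0.0007  0.0002 -0.0025] q [ 0.4   0.3  -0.19  1.82  0.07  1.02 -1.88] F [ 0.1  0.4 -0.4] gap 42.7 29.9997336929664
t6.27 tcp [ 0.5428 -0.1716  0.0679] shift [-0.0011  0.001   0.0264] turn [-0.0002 -0.0006 -0.0002] q [ 0.39  0.33 -0.19  1.84  0.08  0.97 -1.88] F [-0.3  0.5 -0.2] gap 42.0 29.999836776405573
t6.35 tcp [ 0.5428 -0.1716  0.068 ] shift [-0.001   0.001   0.0265] turn [-0.0002 -0.0006 -0.0002] q [ 0.39  0.33 -0.19  1.84  0.08  0.97 -1.88] F [0.9 0.6 0.1] gap 42.1 29.99995570164174
274 209
```

View pics/p1.png

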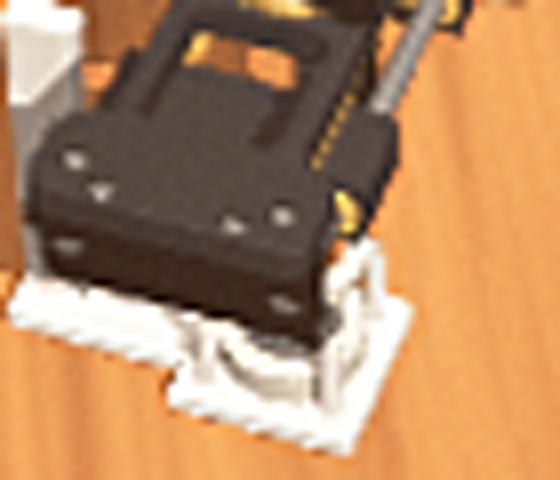

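The side view shows the gripper over the pocket, with the ring edge between the posts at about (318,245). I correct by 1 mm and descend, watching the force.

```bash
python3 -m creep '-0.001 0.001 0.003 0 0 0 200;0 0 0.004 0 0 0 200;0 0 0.003 0 0 0 200;0 0 0 0 0 0 200;0 0 0 0 0 0 200' >/dev/null
python3 d.py 0.5414 -0.172 0.0415 -0.48
python3 -m creep '0 0 0.003 0 0 0 200;0 0 0.003 0 0 0 200;0 0 0 0 0 0 200;0 0 0 0 0 0 200' >/dev/null
python3 d.py 0.5414 -0.172 0.0415 -0.48
```

```text
t6.82 tcp [ 0.5409 -0.1719  0.0571] shift [ 0.0005 -0.0002  0.0156] turn [ 0.0001  0.0008 -0.0002] q [ 0.39  0.35 -0.19  1.86  0.08  0.95 -1.89] F [0.6 0.9 0.9] gap 42.4 29.999934774823487
t7.15 tcp [ 0.541  -0.1719  0.0513] shift [ 0.0004 -0.0001  0.0098] turn [ 0.      0.0005 -0.0002] q [ 0.39  0.35 -0.19  1.86  0.08  0.94 -1.89] F [-0.5 -0.  -0.5] gap 42.4 30.00002672430128
```

```bash
python3 -m creep '0 0 0.003 0 0 0 200;0 0 0.003 0 0 0 200;0 0 0.002 0 0 0 200;0 0 0 0 0 0 200;0 0 0 0 0 0 200' 
python3 d.py 0.5414 -0.172 0.0415 -0.48
```

```text
clock: 7.57
tool_pos: [0.541, -0.1719, 0.0433]
eef_rot: [[0.887, -0.462, -0.0], [-0.462, -0.887, 0.0], [-0.0, 0.0, -1.0]]
wrist_force: [0.0, -0.2, 0.5]
finger_gap: 0.486
finger_force: 30.0
t7.57 tcp [ 0.541  -0.1719  0.0433] shift [ 0.0004 -0.0001  0.0018] turn [ 0.      0.0004 -0.0002] q [ 0.39  0.36 -0.19  1.86  0.08  0.92 -1.89] F [ 0.  -0.2  0.5] gap 42.3 30.00002488028258
```

```bash
python3 -m creep '0 0 0.0015 0 0 0 200;0 0 0 0 0 0 200;0 0 0 0 0 0 60;0 0 0 0 0 0 30;0 0 0 0 0 0 30;0 0 0 0 0 0 30;0 0 0 0 0 0 30' | head -4
python3 -m creep '0 0 -0.01 0 0 0 30;0 0 -0.02 0 0 0 30;0 0 -0.03 0 0 0 0;0 0 -0.02 0 0 0 0;0 0 -0.01 0 0 0 0;0 0 0 0 0 0 0;0 0 0 0 0 0 0' >/dev/null
python3 d.py 0.6642 -0.1742 0.1 -0.48
```

```text
clock: 8.15
tool_pos: [0.5411, -0.172, 0.0421]
eef_rot: [[0.887, -0.462, 0.0], [-0.462, -0.887, 0.0], [-0.0, -0.0, -1.0]]
wrist_force: [0.4, 0.9, -0.9]
t8.73 tcp [ 0.5411 -0.172   0.132 ] shift [ 0.1102 -0.0549  0.0321] turn [-0.     -0.0004 -0.0003] q [ 0.4   0.26 -0.2   1.79  0.06  1.09 -1.87] F [ 0.1  0.7 -0.7] gap 86.6 0.0
```

Now to the disc, using 8 rows of 0.0138 / -0.0069.

```bash
python3 -m creep '0.006 -0.003 0 0 0 0 0;0.014 -0.007 0 0 0 0 0;0.02 -0.01 0.003 0 0 0 0;0.02 -0.01 0.006 0 0 0 0;0.02 -0.01 0.006 0 0 0 0;0.016 -0.008 0.006 0 0 0 0;0.01 -0.005 0.006 0 0 0 0;0.004 -0.002 0.005 0 0 0 0;0 0 0 0 0 0 0;0 0 0 0 0 0 0;0 0 0 0 0 0 0' >/dev/null
python3 d.py 0.6642 -0.1742 0.021 -0.48
python3 - <<'E'
from h import *
S=cam('side')
im=[]
for T in([0.5414,-0.172,.03],[0.6642,-.1742,.01]):
    x,y=proj(S,np.array(T))[0].astype(int); print(x-25,y-30); im.append(cv2.resize(S[0][y-30:y+30,x-25:x+25],None,fx=8,fy=8,interpolation=2))
save('p2',np.hstack(im))
E
```

```text
t9.65 tcp [ 0.6634 -0.1742  0.0998] shift [ 0.0008 -0.0004  0.0788] turn [ 0.0004  0.0008 -0.0005] q [ 0.33  0.51 -0.19  1.51  0.1   1.13 -1.93] F [ 0.3 -0.4 -0.1] gap 87.0 0.0
284 215
336 216
```

View pics/p2.png

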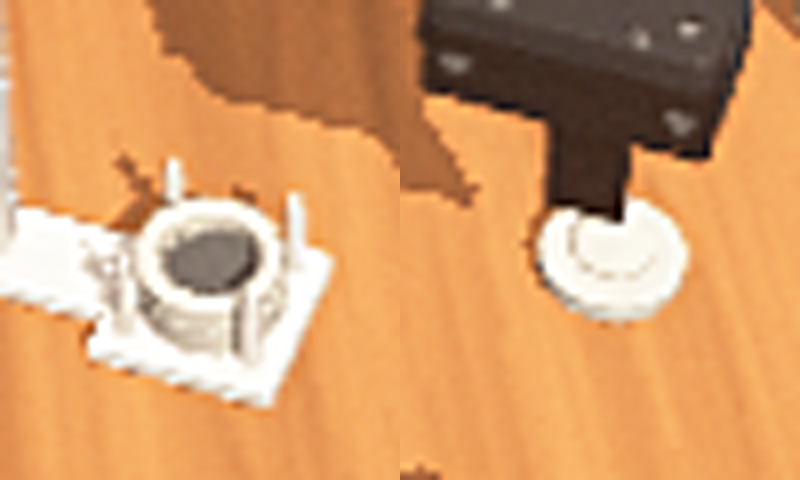

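The ring sits flat between the posts (centre about (310,247)) and the disc at (362,247) lies below the open fingers. Descend and grip.

```bash
python3 -m creep '0.0008 -0.0004 0.008 0 0 0 0;0 0 0.016 0 0 0 0;0 0 0.018 0 0 0 0;0 0 0.016 0 0 0 0;0 0 0.011 0 0 0 0;0 0 0.006 0 0 0 0;0 0 0.002 0 0 0 0;0 0 0 0 0 0 0;0 0 0 0 0 0 0' >/dev/null
python3 d.py 0.6642 -0.1742 0.021 -0.48
```

```text
t10.45 tcp [ 0.6656 -0.1742  0.024 ] shift [-0.0012  0.0007  0.003 ] turn [-0.0004 -0.0012 -0.0003] q [ 0.32  0.59 -0.18  1.56  0.12  1.   -1.94] F [-0.1  0.5 -0.8] gap 86.8 0.0
```

```bash
python3 -m creep '-0.0007 0.0005 0.002 0 0 0 0;0 0 0.0005 0 0 0 0;0 0 0 0 0 0 80;0 0 0 0 0 0 110;0 0 0 0 0 0 200;0 0 0 0 0 0 200;0 0 0 0 0 0 200;0 0 0 0 0 0 200;0 0 0 0 0 0 200;0 0 0 0 0 0 200' >/dev/null
python3 d.py 0.6642 -0.1742 0.021 -0.48
python3 -m creep '0 0 -0.006 0 0 0 200;0 0 -0.014 0 0 0 200;0 0 -0.018 0 0 0 200;0 0 -0.018 0 0 0 200;0 0 -0.012 0 0 0 200;0 0 -0.006 0 0 0 200;0 0 0 0 0 0 200;0 0 0 0 0 0 200' >/dev/null
python3 d.py 0.5411 -0.172 0.095 -0.48; python3 e.py 0.0215 0.008
```

```text
t11.28 tcp [ 0.6641 -0.1742  0.0206] shift [ 0.0001  0.     -0.0004] turn [-0.      0.     -0.0003] q [ 0.32  0.59 -0.18  1.57  0.12  0.99 -1.94] F [ 0.7  0.3 -0.2] gap 42.7 30.032342076301575
t11.95 tcp [ 0.664  -0.1742  0.0946] shift [-0.11    0.0548 -0.0004] turn [ 0.     -0.0001 -0.0003] q [ 0.33  0.52 -0.19  1.52  0.1   1.12 -1.93] F [-0.8  0.1 -0.7] gap 42.5 29.99990701675415
expected umax,vmax [373.68151622 235.86547449] scale px/mm [0.44397576 0.32622523]
[]
[0 1 1 0 0 0 0 0 0 0 0 0 0 0 0 0 0 0 1 2 0 0 0 1 2 2 0 0 0 0 0 0 0 0 0 0 0
 0 0 1 2]
```

```bash
python3 -m creep '-0.006 0.003 0 0 0 0 200;-0.014 0.007 0 0 0 0 200;-0.02 0.01 0 0 0 0 200;-0.02 0.01 0 0 0 0 200;-0.02 0.01 0 0 0 0 200;-0.016 0.008 0 0 0 0 200;-0.01 0.005 0 0 0 0 200;-0.004 0.002 0 0 0 0 200;0 0 0 0 0 0 200;0 0 0 0 0 0 200;0 0 0 0 0 0 200' >/dev/null
python3 d.py 0.5411 -0.172 0.095 -0.48
python3 - <<'E'
from h import *
S=cam('side'); s=sense(); T=np.array(s['tool_pos']); R=np.array(s['eef_rot'])
a=np.linspace(0,2*np.pi,60); q=T-np.array([0,0,.0135])+.022*np.c_[np.cos(a),np.sin(a),0*a]
x,y=proj(S,T-[0,0,.03])[0].astype(int); k=9; im=cv2.resize(S[0][y-30:y+30,x-35:x+35],None,fx=k,fy=k,interpolation=2)
for p in (proj(S,q)-[x-35,y-30]+.5)*k: cv2.circle(im,tuple(int(v) for v in p),1,(0,255,0),-1)
save('p3',im); print(x-35,y-30)
E
```

```text
t12.92 tcp [ 0.5418 -0.172   0.0944] shift [-0.0006  0.0004 -0.0006] turn [-0.0004 -0.0001  0.0001] q [ 0.4   0.3  -0.2   1.83  0.07  1.02 -1.88] F [ 0.7  1.2 -0.1] gap 42.6 29.999937415122986
274 205
```

View pics/p3.png

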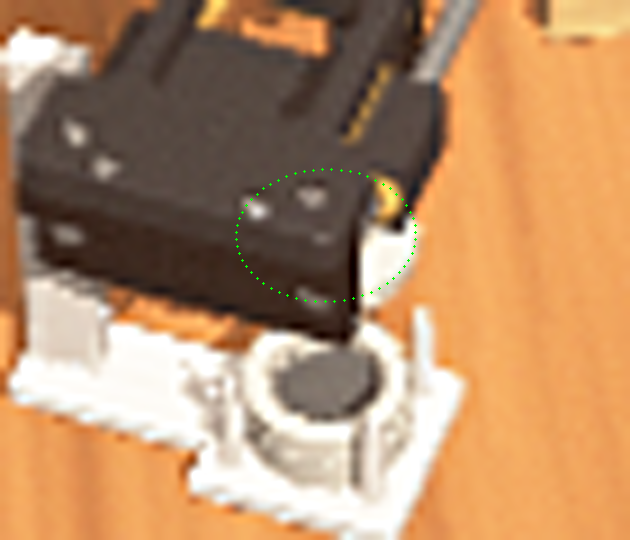

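The disc's right edge (about x = 320) matches the expected circle, so it is centred in the grip. Now lower it.

```bash
python3 -m creep '-0.0005 0.0003 0.005 0 0 0 200;0 0 0.008 0 0 0 200;0 0 0.005 0 0 0 200;0 0 0.002 0 0 0 200;0 0 0 0 0 0 200;0 0 0 0 0 0 200;0 0 0 0 0 0 200' >/dev/null
python3 d.py 0.5411 -0.172 0.0486 -0.48
```

```text
t13.55 tcp [ 0.5407 -0.1722  0.0747] shift [ 0.0002 -0.0003  0.0261] turn [-0.0001 -0.0002 -0.0003] q [ 0.4   0.32 -0.2   1.84  0.08  0.98 -1.88] F [ 0.7  0.4 -1.4] gap 42.8 29.99982386827469
```

```bash
python3 -m creep '0 0 0.004 0 0 0 200;0 0 0.006 0 0 0 200;0 0 0.004 0 0 0 200;0 0 0.002 0 0 0 200;0 0 0 0 0 0 200;0 0 0 0 0 0 200' >/dev/null
python3 d.py 0.5411 -0.172 0.0486 -0.48
python3 -m creep '0 0 0.003 0 0 0 200;0 0 0.003 0 0 0 200;0 0 0.002 0 0 0 200;0 0 0 0 0 0 200;0 0 0 0 0 0 200' >/dev/null
python3 d.py 0.5411 -0.172 0.0486 -0.48
```

```text
t14.05 tcp [ 0.5405 -0.1721  0.0583] shift [ 0.0005 -0.0004  0.0097] turn [ 0.      0.0004 -0.0003] q [ 0.4   0.34 -0.2   1.86  0.08  0.95 -1.89] F [ 0.5  0.2 -1.4] gap 42.7 29.99999463558197
t14.47 tcp [ 0.5405 -0.1721  0.0504] shift [ 0.0005 -0.0004  0.0018] turn [ 0.      0.0003 -0.0002] q [ 0.4   0.35 -0.2   1.86  0.08  0.93 -1.89] F [-1.   0.2  0.2] gap 42.6 29.999855160713196
```

```bash
python3 -m creep '0 0 0.0015 0 0 0 200;0 0 0 0 0 0 200;0 0 0 0 0 0 60;0 0 0 0 0 0 30;0 0 0 0 0 0 30;0 0 0 0 0 0 30;0 0 0 0 0 0 30' | head -4
python3 -m creep '0 0 -0.01 0 0 0 30;0 0 -0.02 0 0 0 30;0 0 -0.03 0 0 0 0;0 0 -0.035 0 0 0 0;0 0 -0.03 0 0 0 0;0 0 -0.02 0 0 0 0;0 0 -0.005 0 0 0 0;0 0 0 0 0 0 0;0 0 0 0 0 0 0' >/dev/null
python3 d.py 0.4773 -0.1387 0.106 -0.48
python3 - <<'E'
from h import *
S=cam('side'); t=cam('top'); np.save('side2.npy',S[0]); np.save('top2.npy',t[0])
x,y=proj(S,np.array([.51,-.155,.04]))[0].astype(int); k=7; print(x-40,y-45)
save('p4',cv2.resize(S[0][y-45:y+40,x-40:x+60],None,fx=k,fy=k,interpolation=2))
E
```

```text
clock: 15.05
tool_pos: [0.5406, -0.1722, 0.0492]
eef_rot: [[0.887, -0.462, 0.0], [-0.462, -0.887, -0.0], [0.0, -0.0, -1.0]]
wrist_force: [-0.3, 1.1, -0.4]
t15.80 tcp [ 0.5403 -0.1721  0.1988] shift [-0.0713 -0.0005  0.0928] turn [ 0.0001  0.0003 -0.0003] q [ 0.41  0.2  -0.2   1.72  0.04  1.22 -1.86] F [ 0.7 -0.8 -0.5] gap 86.9 0.0
255 193
```

View pics/p4.png

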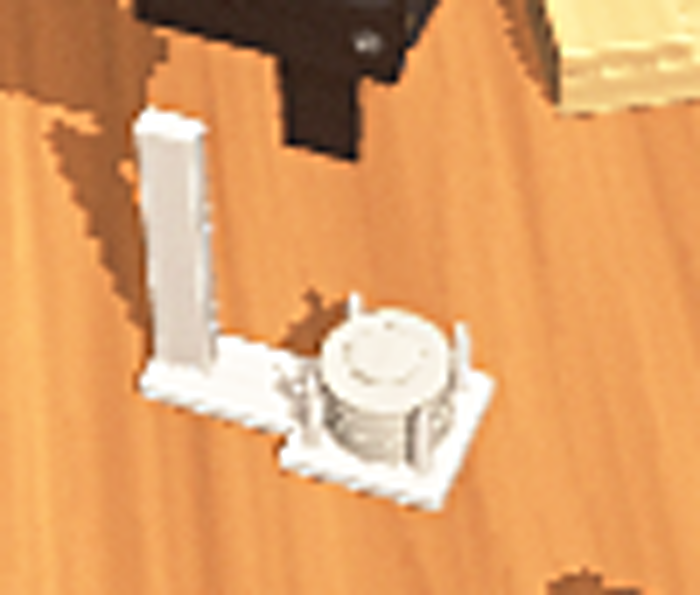

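The disc lies flat, raised side up, between the posts (crop (385,360)), and the blade top is at (278.9,210.2). Next I go to the blade.

```bash
python3 -m creep '-0.006 0 0 0 0 0 0;-0.014 0 0 0 0 0 0;-0.018 0 0 0 0 0 0;-0.017 0 0 0 0 0 0;-0.011 0 0 0 0 0 0;-0.005 0 0 0 0 0 0;0 0 0 0 0 0 0;0 0 0 0 0 0 0;0 0 0 0 0 0 0' >/dev/null
python3 d.py 0.4773 -0.1387 0.106 -0.48
python3 - <<'E'
from h import *
S=cam('side');print(ray(S,[(278.9,210.2)],.12))
E
python3 -m creep '0 0 0.008 0 0 0 0;0 0 0.016 0 0 0 0;0 0 0.02 0 0 0 0;0 0 0.02 0 0 0 0;0 0 0.016 0 0 0 0;0 0 0.009 0 0 0 0;0 0 0.003 0 0 0 0;0 0 0 0 0 0 0;0 0 0 0 0 0 0' >/dev/null
python3 d.py 0.4773 -0.1387 0.105 -0.48
```

```text
t16.65 tcp [ 0.4782 -0.1397  0.199 ] shift [-0.0013 -0.0005  0.093 ] turn [-0.0001 -0.0003 -0.0005] q [ 0.41  0.07 -0.22  1.87  0.02  1.2  -1.87] F [ 0.  -0.4  0.5] gap 87.3 0.0
[[ 0.47828761 -0.13893879  0.12      ]]
t17.45 tcp [ 0.4782 -0.1395  0.1076] shift [-0.0011 -0.0003  0.0026] turn [-0.0003 -0.0007 -0.0002] q [ 0.4   0.16 -0.22  1.98  0.04  1.01 -1.89] F [ 0.2  0.5 -0.3] gap 87.0 0.0
```

```bash
python3 -m creep '-0.0005 0 0.001 0 0 0 60;0 0 0.001 0 0 0 120;0 0 0 0 0 0 170;0 0 0 0 0 0 200;0 0 0 0 0 0 215;0 0 0 0 0 0 225;0 0 0 0 0 0 255;0 0 0 0 0 0 255;0 0 0 0 0 0 255;0 0 0 0 0 0 255;0 0 0 0 0 0 255;0 0 0 0 0 0 255' >/dev/null
python3 d.py 0.4773 -0.1387 0.105 -0.48
python3 -m creep '0 0 -0.001 0 0 0 255;0 0 -0.003 0 0 0 255;0 0 -0.005 0 0 0 255;0 0 -0.005 0 0 0 255;0 0 -0.005 0 0 0 255;0 0 -0.003 0 0 0 255;0 0 -0.001 0 0 0 255;0 0 0 0 0 0 255;0 0 0 0 0 0 255;0 0 0 0 0 0 255' >/dev/null
python3 d.py 0.4773 -0.1387 0.128 -0.48
python3 - <<'E'
from h import *
S=cam('side'); np.save('side3.npy',S[0]); s=sense(); print(np.round(s['ft_torque'],2))
x,y=proj(S,np.array([.51,-.155,.04]))[0].astype(int); k=7; print(x-40,y-45)
save('p5',cv2.resize(S[0][y-45:y+40,x-40:x+60],None,fx=k,fy=k,interpolation=2))
E
```

```text
t18.45 tcp [ 0.4772 -0.1392  0.1051] shift [-0.0001 -0.0005  0.0001] turn [ 0.      0.     -0.0002] q [ 0.4   0.16 -0.22  1.98  0.04  1.01 -1.89] F [-0.8 -0.4  0.2] gap 14.6 0.0
t19.28 tcp [ 0.477  -0.1391  0.1278] shift [ 0.0001 -0.0005 -0.0002] turn [ 0.0001  0.0004 -0.0002] q [ 0.4   0.13 -0.22  1.96  0.03  1.05 -1.89] F [ 0.6 -0.5 -2.6] gap 9.8 29.99795059673488
[0.15 0.13 0.05]
255 193
```

View pics/p5.png

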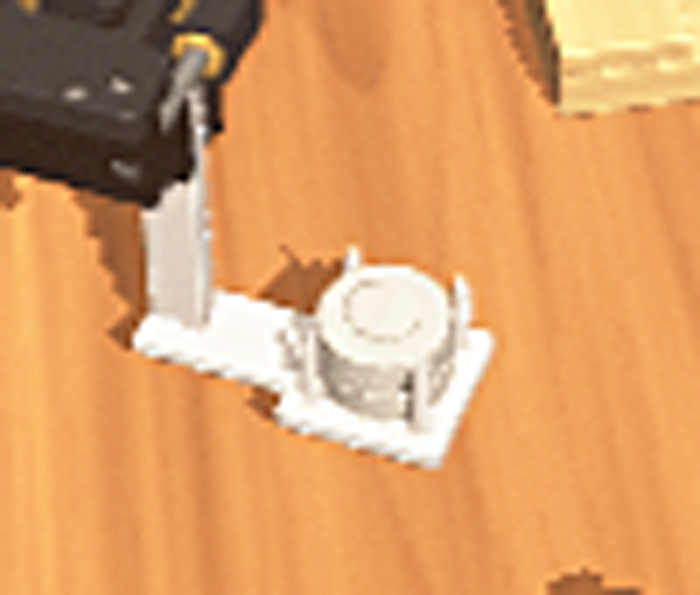

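The carrier is lifted level: tail and nose corners both rose 45 crop px ((140,340) and (435,463)), and the stack is intact. I check tilt and height numerically, then lift gently.

```bash
python3 - <<'E'
from h import *
from scipy.optimize import brentq
S=cam('side')
f=lambda x,y:np.array([255+x/7-.5,193+y/7-.5])
for a,b in(((145,397),(140,352)),((435,508),(435,463))):
    P=ray(S,[f(*a)],0)[0]; print(P,brentq(lambda z:proj(S,[P[0],P[1],z])[0][1]-f(*b)[1],-.02,.1))
E
python3 -m creep '0 0 -0.003 0 0 0 255;0 0 -0.006 0 0 0 255;0 0 -0.009 0 0 0 255;0 0 -0.012 0 0 0 255;0 0 -0.015 0 0 0 255;0 0 -0.018 0 0 0 255;0 0 -0.018 0 0 0 255;0 0 -0.018 0 0 0 255;0 0 -0.018 0 0 0 255;0 0 -0.015 0 0 0 255;0 0 -0.012 0 0 0 255;0 0 -0.009 0 0 0 255' >/dev/null
python3 -m creep '0 0 -0.006 0 0 -0.01 255;0 0 -0.003 0 0 -0.02 255;0 0 0 0 0 -0.035 255;0 0 0 0 0 -0.05 255;0 0 0 0 0 -0.06 255;0 0 0 0 0 -0.07 255;0 0 0 0 0 -0.07 255;0 0 0 0 0 -0.07 255;0 0 0 0 0 -0.07 255;0 0 0 0 0 -0.07 255;0 0 0 0 0 -0.06 255;0 0 0 0 0 -0.05 255' >/dev/null
python3 -m creep '0 0 0 0 0 -0.035 255;0 0 0 0 0 -0.02 255;0 0 0 0 0 -0.01 255;0 0 0 0 0 0 255;0 0 0 0 0 0 255' >/dev/null
python3 d.py 0.546 0.2725 0.29 0.22
```

```text
[ 0.46211172 -0.14663264  0.        ] 0.023056776674727133
[ 0.55283133 -0.20623442  0.        ] 0.023227248542641077
t21.80 tcp [ 0.4771 -0.1391  0.2898] shift [ 1.568e-01 -3.868e-01 -1.000e-04] turn [-0.0002  0.0004 -0.0008] q [ 0.41  0.01 -0.22  1.74  0.    1.39 -1.16] F [-0.1  0.1 -3.7] gap 9.7 29.9979160213843
```

The grip has not slipped (23 mm rise at both ends). Now carry it to above the slot.

```bash
python3 -m creep '0.0015 -0.0037 0 0 0 0 255;0.003 -0.0074 0 0 0 0 255;0.0045 -0.0111 0 0 0 0 255;0.006 -0.0148 0 0 0 0 255;0.0075 -0.0186 0 0 0 0 255;0.009 -0.0223 0 0 0 0 255;0.0104 -0.0256 0 0 0 0 255;0.0104 -0.0256 0 0 0 0 255;0.0104 -0.0256 0 0 0 0 255;0.0104 -0.0256 0 0 0 0 255;0.0104 -0.0256 0 0 0 0 255;0.0104 -0.0256 0 0 0 0 255' >/dev/null
python3 -m creep '0.0104 -0.0256 0 0 0 0 255;0.0104 -0.0256 0 0 0 0 255;0.0104 -0.0256 0 0 0 0 255;0.009 -0.0223 0 0 0 0 255;0.0075 -0.0186 0 0 0 0 255;0.006 -0.0148 0 0 0 0 255;0.0045 -0.0111 0 0 0 0 255;0.003 -0.0074 0 0 0 0 255;0.0015 -0.0037 0 0 0 0 255;0 0 0 0 0 0 255;0 0 0 0 0 0 255;0 0 0 0 0 0 255' >/dev/null
python3 d.py 0.546 0.2725 0.29 0.22
python3 - <<'E'
from h import *
S=cam('side');t=cam('top'); np.save('side4.npy',S[0]);np.save('top4.npy',t[0])
s0=np.load('side0.npy')
# slot opening edges in the first side/top frames: profile along slot axes at plate height
g={'t':cv2.cvtColor(np.load('top0.npy'),cv2.COLOR_RGB2GRAY),'s':cv2.cvtColor(s0,cv2.COLOR_RGB2GRAY)}
C=np.array([.589,.282]);a=.22;X=np.array([np.cos(a),np.sin(a)]);Y=np.array([-X[1],X[0]])
for n,c in(('t',t),('s',S)):
  for ax,o,L in((X,Y,75),(Y,X,45)):
    r=np.arange(-L,L+1,1.); v=0
    for k in np.linspace(-.012,.012,7):
        P=np.c_[C+np.outer(r/1000,ax)+k*o,np.full(len(r),.145)]
        q=proj(c,P).astype(np.float32); v=v+cv2.remap(g[n],q[:,0].copy(),q[:,1].copy(),cv2.INTER_LINEAR).ravel().astype(float)
    v/=7; h=len(r)//2; m=v-v.min()
    pk=[r[i] for i in (v[:h].argmax(),h+v[h:].argmax())]
    bl=v>(np.median(v)+.5*(v.max()-np.median(v)))
    print(n,'x' if ax is X else 'y','peaks',pk,'bright',r[bl].astype(int))
E
```

```text
t23.80 tcp [0.5461 0.2708 0.2902] shift [ 0.0003 -0.0016  0.0002] turn [ 0.0005 -0.0001 -0.0016] q [-0.09  0.28 -0.56  1.47  0.15  1.43 -2.  ] F [ 0.6 -0.2 -3. ] gap 9.8 29.997983342036605
t x peaks [np.float64(-62.0), np.float64(64.0)] bright [-65 -64 -63 -62 -61 -60 -59  60  61  62  63  64  65  66]
t y peaks [np.float64(-34.0), np.float64(33.0)] bright [-35 -34 -33  29  30  31  32  33  34  35]
s x peaks [np.float64(-62.0), np.float64(64.0)] bright [-65 -64 -63 -62 -61 -60 -59  59  60  61  62  63  64  65  66  67  68]
s y peaks [np.float64(-35.0), np.float64(29.0)] bright [-39 -38 -37 -36 -35 -34 -33 -32  21  22  23  24  25  26  27  28  29  30
  31  32  33  34  35  36  37  38]
```

Slot centre refined to (0.590,0.2815), yaw 0.22. I go to just above the lips and check the carrier's edges against the prediction there.

```bash
python3 -m creep '0.0006 -0.0005 0.003 0 0 -0.001 255;0.0006 -0.0005 0.006 0 0 -0.001 255;0 0 0.008 0 0 0 255;0 0 0.007 0 0 0 255;0 0 0.005 0 0 0 255;0 0 0.002 0 0 0 255;0 0 0 0 0 0 255;0 0 0 0 0 0 255;0 0 0 0 0 0 255' >/dev/null
python3 d.py 0.5471 0.2719 0.181 0.22
cat > prof.py <<'E'
from h import *
s=sense();T=np.array(s['tool_pos']);R=np.array(s['eef_rot']);X=R[:,0];Y=-R[:,1]
O=T-np.array([0,0,.105])+.044*X   # carrier origin
print('carrier O',np.round(O,4))
for n in('side','top'):
    c=cam(n); g=cv2.cvtColor(c[0],cv2.COLOR_RGB2GRAY)
    def pr(lab,pts):
        q=proj(c,pts.reshape(-1,3)).astype(np.float32); v=cv2.remap(g,q[:,0].copy(),q[:,1].copy(),cv2.INTER_LINEAR).reshape(pts.shape[:2]).mean(0)
        print(n,lab,v.astype(int))
    r=np.arange(-12,13,2)/1000
    ks=np.linspace(.012,.045,6)
    pr('-y edge(under) out->in',np.array([[O+k*X+(-.028+d)*Y for d in r] for k in ks]))
    pr('-y edge(upper)',np.array([[O+[0,0,.008]+k*X+(-.028+d)*Y for d in r] for k in ks]))
    pr('+x edge(upper) in->out',np.array([[O+[0,0,.008]+(.056+d)*X+k*Y for d in r] for k in np.linspace(-.02,.02,6)]))
    pr('+y edge(upper)',np.array([[O+[0,0,.008]+k*X+(.028+d)*Y for d in r] for k in ks]))
E
python3 prof.py
```

```text
t24.65 tcp [0.5469 0.2733 0.2594] shift [-0.0002  0.0014  0.0784] turn [-0.0002 -0.0006  0.0017] q [-0.09  0.3  -0.56  1.51  0.16  1.38 -2.  ] F [-0.8  0.3 -3.4] gap 9.9 29.997981609776616
carrier O [0.5899 0.2829 0.1545]
side -y edge(under) out->in [ 70  71  71  76  95 131 166 193 215 231 242 245 247]
side -y edge(upper) [178 202 221 237 246 248 249 248 242 230 217 204 196]
side +x edge(upper) in->out [199 192 189 195 199 197 172 151 135 136 130 116 110]
side +y edge(upper) [171 168 172 178 186 194 196 193 189 184 179 177 182]
top -y edge(under) out->in [ 66  79  78  62  53  56  83 110 131 134 124 105  90]
top -y edge(upper) [ 78  80  65  54  55  81 110 135 139 132 111  92  95]
top +x edge(upper) in->out [134 128 126 139 158 136 107 100 102  90  64  52  50]
top +y edge(upper) [113 115 115 110 108  94  60  53  43  35  41  44  46]
```

```bash
python3 -m creep '0 0.0007 0.002 0 0 0.0015 255;0 0 0.003 0 0 0 255;0 0 0.003 0 0 0 255;0 0 0.001 0 0 0 255;0 0 0 0 0 0 255;0 0 0 0 0 0 255;0 0 0 0 0 0 255' >/dev/null
python3 d.py 0.5471 0.2726 0.181 0.22
python3 - <<'E'
from h import *
print(np.round(sense()['ft_torque'],2))
E
```

```text
t25.33 tcp [0.547  0.2725 0.2501] shift [ 0.0002 -0.0001  0.0691] turn [-0.0001 -0.0001  0.0003] q [-0.09  0.3  -0.55  1.53  0.16  1.36 -2.01] F [ 0.  -0.6 -3.3] gap 9.9 29.99803570099175
[-0.03  0.2  -0.03]
```

Underside at the lip tops and on target. Now 1.5 mm rows, with the force checked.

```bash
cat > f.py <<'E'
from h import *
s=sense(); print('torque',np.round(s['ft_torque'],2))
E
for i in 1 ; do python3 -m creep '0 0 0.0015 0 0 0 255;0 0 0.0015 0 0 0 255;0 0 0.001 0 0 0 255;0 0 0 0 0 0 255;0 0 0 0 0 0 255'>/dev/null; python3 d.py 0.5471 0.2726 0.181 0.22;python3 f.py
python3 -m creep '0 0 0.0015 0 0 0 255;0 0 0.0015 0 0 0 255;0 0 0 0 0 0 255;0 0 0 0 0 0 255'>/dev/null; python3 d.py 0.5471 0.2726 0.181 0.22;python3 f.py; done
```

```text
t25.75 tcp [0.5469 0.2726 0.2461] shift [0.0002 0.     0.0651] turn [-0.0002 -0.0001  0.0004] q [-0.09  0.3  -0.55  1.53  0.16  1.35 -2.01] F [-0.7  0.  -3. ] gap 9.9 29.99804330058396
torque [ 0.05  0.16 -0.01]
t26.08 tcp [0.5468 0.2726 0.2428] shift [0.0003 0.0001 0.0618] turn [-0.0003  0.0002  0.0005] q [-0.09  0.3  -0.55  1.54  0.16  1.35 -2.01] F [-0.1  0.5 -3.4] gap 10.2 30.010249314364046
torque [0.45 0.18 0.1 ]
```

```bash
for i in 1 2 3; do python3 -m creep '0 0 0 0 0 0 255'>/dev/null
python3 - <<'E'
from h import *
s=sense(); print(np.round(s['ft_torque'],2),np.round(s['wrist_force'],1),np.round(s['tool_pos'],4))
E
done; python3 prof.py
```

```text
[0.47 0.21 0.13] [ 0.8  2.1 -4.3] [0.5468 0.2726 0.2429]
[0.46 0.22 0.04] [-0.8  0.8 -3.1] [0.5468 0.2726 0.243 ]
[0.45 0.21 0.11] [ 0.3  1.4 -2.8] [0.5468 0.2726 0.243 ]
carrier O [0.5898 0.2822 0.138 ]
side -y edge(under) out->in [105 102  96  94 108 142 184 215 233 244 247 247 246]
side -y edge(upper) [191 219 236 244 248 247 248 246 240 229 216 203 193]
side +x edge(upper) in->out [197 190 184 195 202 201 185 180 188 197 193 163 131]
side +y edge(upper) [173 171 173 176 183 191 196 193 190 189 185 183 183]
top -y edge(under) out->in [ 43  45  61  76  78  65  75 104 133 144 132 107  87]
top -y edge(upper) [ 44  59  74  80  66  75 105 137 149 140 115  92  93]
top +x edge(upper) in->out [132 129 133 149 156 111  74  74  93 101 102  80  58]
top +y edge(upper) [109 102 103 108 109  88  60  52  52  62  68  51  41]
```

The lateral reaction pushes toward +y (contact at the -y lip) and the top-view lip profile agrees, so I shift 0.8 mm toward +y.

```bash
python3 -m creep '0 -0.0004 0 0 0 0 255;0 -0.0004 0 0 0 0 255;0 0 0 0 0 0 255;0 0 0 0 0 0 255'>/dev/null; python3 d.py 0.5471 0.2726 0.181 0.22;python3 f.py
python3 -m creep '0 0 0 0 0 0 255'>/dev/null; python3 f.py;python3 -c "
from h import *
print(sense()['wrist_force'])"
```

```text
t26.77 tcp [0.5468 0.273  0.2431] shift [0.0002 0.0004 0.0621] turn [ 0.0003  0.     -0.    ] q [-0.09  0.3  -0.55  1.54  0.16  1.35 -2.01] F [-0.   0.6 -3. ] gap 9.7 29.99878467991948
torque [0.07 0.25 0.02]
torque [0.05 0.21 0.03]
[-0.28416154  0.22533029 -3.22797259]
```

```bash
python3 -m creep '0 -0.0004 0.001 0 0 0 255;0 0 0.001 0 0 0 255;0 0 0.001 0 0 0 255;0 0 0 0 0 0 255;0 0 0 0 0 0 255'>/dev/null; python3 d.py 0.5471 0.2726 0.181 0.22;python3 f.py
python3 -m creep '0 0 0.0015 0 0 0 255;0 0 0.0015 0 0 0 255;0 0 0.001 0 0 0 255;0 0 0 0 0 0 255;0 0 0 0 0 0 255'>/dev/null; python3 d.py 0.5471 0.2726 0.181 0.22;python3 f.py
```

```text
t27.27 tcp [0.5466 0.2735 0.2399] shift [0.0003 0.001  0.0589] turn [0.0001 0.0002 0.0003] q [-0.09  0.31 -0.55  1.54  0.16  1.34 -2.01] F [-0.5 -0.1 -2.3] gap 9.4 29.99793137423694
torque [-0.02  0.15  0.02]
t27.68 tcp [0.5466 0.2736 0.236 ] shift [0.0003 0.0011 0.055 ] turn [0.     0.0002 0.0003] q [-0.09  0.31 -0.55  1.55  0.17  1.33 -2.01] F [ 0.2  0.3 -2.8] gap 9.9 29.997972082346678
torque [-0.04  0.16 -0.05]
```

```bash
python3 -m creep '0 0 0.0015 0 0 0 255;0 0 0.002 0 0 0 255;0 0 0.002 0 0 0 255;0 0 0.0015 0 0 0 255;0 0 0 0 0 0 255;0 0 0 0 0 0 255'>/dev/null; python3 d.py 0.5471 0.2726 0.181 0.22;python3 f.py
python3 -m creep '0 0 0.002 0 0 0 255;0 0 0.003 0 0 0 255;0 0 0.004 0 0 0 255;0 0 0.004 0 0 0 255;0 0 0.003 0 0 0 255;0 0 0.002 0 0 0 255;0 0 0 0 0 0 255;0 0 0 0 0 0 255'>/dev/null; python3 d.py 0.5471 0.2726 0.181 0.22;python3 f.py
```

```text
t28.18 tcp [0.5466 0.2736 0.2289] shift [0.0003 0.0011 0.0479] turn [0.     0.0002 0.0003] q [-0.09  0.31 -0.55  1.56  0.17  1.32 -2.01] F [-0.7  0.4 -3.3] gap 10.0 29.997945679351687
torque [ 0.01  0.16 -0.03]
t28.85 tcp [0.5466 0.2736 0.2109] shift [0.0003 0.0011 0.0299] turn [-0.      0.0003  0.0003] q [-0.09  0.32 -0.55  1.58  0.17  1.29 -2.02] F [ 0.8 -0.4 -2.9] gap 9.6 29.99804278369993
torque [-0.04  0.21  0.04]
```

```bash
python3 -m creep '0 0 0.002 0 0 0 255;0 0 0.004 0 0 0 255;0 0 0.005 0 0 0 255;0 0 0.005 0 0 0 255;0 0 0.005 0 0 0 255;0 0 0.004 0 0 0 255;0 0 0.003 0 0 0 255;0 0 0.001 0 0 0 255;0 0 0 0 0 0 255;0 0 0 0 0 0 255;0 0 0 0 0 0 255'>/dev/null; python3 d.py 0.5471 0.2726 0.181 0.22;python3 f.py
python3 -m creep '0 0 0 0 0 0 255;0 0 0 0 0 0 255;0 0 0 0 0 0 255;0 0 0 0 0 0 255;0 0 0 0 0 0 255;0 0 0 0 0 0 255'
```

```text
t29.77 tcp [0.5468 0.2737 0.1824] shift [0.     0.0011 0.0014] turn [-0.0001 -0.0005  0.0003] q [-0.09  0.34 -0.55  1.62  0.19  1.23 -2.03] F [-0.2 -1.2 -2.2] gap 9.7 29.997901157476008
torque [-0.    0.15 -0.01]
clock: 30.27
tool_pos: [0.5467, 0.2736, 0.1821]
eef_rot: [[0.976, 0.218, 0.0], [0.218, -0.976, 0.0], [0.0, -0.0, -1.0]]
wrist_force: [-0.0, 0.4, -3.0]
finger_gap: 0.112
finger_force: 30.0
```

Held still and contact-free, with the underside at about 0.077 m. Handing in.

```bash
python3 -c "
from bench import *
print(finish_job())"
```

```text
the job is handed in; nothing more can be done
None
```

I handed the job in at about 30 s, with the spacer and top disc stacked on the case body and the carrier hanging level through the slot, its underside about 77 mm above the bench and the force readings showing no contact with the box; I had no picture left to check the stack after the carry, and no verdict came back.

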